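# Prop the splash cover of the water filter and turn its selector to flush

## Robot

A 6-joint arm with a two-finger parallel gripper is mounted at the origin on a cart in front of the work surface, level with it; the furniture and walls round the work are solid. World frame = base frame: x ahead of the robot, y to its left, z up, the work surface at z = 0. Lengths are in m, angles in rad, forces in N, time in s.
With the tool pointing down it reaches from about 0.35 to 0.775 m from the base axis. Payload 5.5 kg.
Tool frame: the origin (TCP) lies on the centre line of the jaws, within the pads' length; the fingertips stand 14 mm ahead of it and the grasp point (between the pads) lies 5 mm behind it; z points along the fingers, y is the line along which they close (so a half turn about z gives the same grasp; the last joint's range is limited). The gripper opens to 85 mm and grips with 20 to 120 N. Pads are 22 mm wide; open, the fingers measure 114 mm over their backs; the gripper's body (76 mm by 85 mm) begins 54 mm behind the grasp point. The pads swing forward as they close: fully open they stand 13 mm farther back than shut.
Start: joints at [-1.38, 0.313, 0.046, 1.304, 0, 1.431], TCP at [0.187, -0.544, 0.245] pointing down, gripper open.
Joint ranges: [-2.76, 2.76], [-0.86, 1.69], [-1.03, 1.26], [-2.2, 2.34], [-1.47, 1.5], [-3.14, 3.14]. Speed limits (rad/s): [2.57, 2.57, 3.14, 3.14, 3.14, 3.14].

## Interface

Orientations are given as a unit quaternion [x, y, z, w].
In Python, from plant import arm gives the robot as it stands.
- The arm moves only by the tool carry_out, never from a script. Its arguments are lists of equal length, an entry for each row: "grip": the opening, from -1 (shut) to 1 (fully open); "slide": the shift along the tool's x, y, z in cm, a list of three; "twist": the turn about the tool's z in rad. In form: {"grip": [grip, ...], "slide": [[tx, ty, tz], ...], "twist": [twist, ...]}. A call has exactly 8 rows; each row is the pose to reach, as a shift and turn from the pose commanded when the call began, along the tool's axes at that moment; what a row does not reach only later rows make up. A row lasts 1/12 s, in which the tool goes at most 41.7 mm and 7.16 degrees, less where a joint would pass 70% of its speed; a pose out of reach is approached as far as the arm can. A call with a gripper value outside its range is refused whole. The fingers move at their own pace and stop on an object; "force" is the grip in N (left out, the last holds). Time passes only in rows, so rows that repeat a pose let the fingers close, or fill a call up. It gives the time, the measured TCP pose, the force, the opening and the grip force at its end, in the units of the state.
- arm.get_obs(): the state, without advancing time (a new reading comes with each control period).
- arm.grab_frame(name): name is "scene" or "top" or "wrist"; returns the picture (420x560x3 uint8, blue, green, red); there is no depth.
- arm.camera_info(name): a dict with "camera_matrix" (3x3 intrinsics, pixels), "R" (3x3) and "t" (3): a world point X has camera coordinates R X + t; the wrist camera has in their place "hand_eye" (4x4, takes a point from camera to tool coordinates, whose origin is the TCP and whose axes are the flange's). Camera axes: x right, y down, z forward; pixel columns grow to the right and rows downward; lengths in m; the calibration is good to about 2 mm. A picture is of the moment at which its call begins: read the wrist's pose just before it. camera_info takes no time and is no camera call.
- arm.sign_off(): hands the job in; it is judged then, once.
The state is a dict: "t": time; "qpos": joint angles; "joint_velocities": joint speeds; "tau": joint torques, N m; "ee_pos": TCP position; "tcp_rot": TCP orientation; "ft_force": force on the tool from outside, world axes, zero at the start; "torque": the same for the moment, N m; "gripper_width": finger opening in m; "grip_force": force on a finger pad.
Only numpy, scipy, OpenCV 4.12 (cv2) and the standard library are available. Lean on these libraries where they do the work, as an engineer would, in place of code of your own. Each camera call takes 0.05 s, during which the arm holds its last target. There are 200 camera calls.

## Task

A new cartridge is in the worktop water filter and it has to be flushed. Swing up the orange-sleeved wire stay at its side until it lifts the sprung clear cover and locks behind the cover's ledge, so that the cover stays open by itself; then press the selector knob down just far enough to free it, without ramming it to the bottom, turn it from the blue mark to the orange mark and let it spring back up there. Do not lean on the clear cover, leave it propped, and leave the cup, the saucer and the spoon where they are.

Things in the scene. Friction and masses are not known exactly. Their poses are not given: they have to be found in the camera images.
- filter: Fixed worktop water filter: white console 165 x 140 mm, panel top 80 mm up; cartridge column (blue cap, 84 mm wide, 150 mm high) 112 mm behind the origin; chrome spout on its left. Origin on the worktop under the unit; z up, x to its rear, -x to its front, y to its left. Knob axis 30 mm in front of the origin, at y = 0.
- cover: Clear hood with grey rim, 135 mm long, 130 wide (158 over the rim), 53 high, shut over the knob. Origin mid hinge line, 55 mm behind the filter's origin, 88 mm up. Shut, its axes are the filter's; it opens 0 to 1.9 rad about its y, front edge up and to the rear. A spring (0.25 to 0.33 N m) shuts it unless propped; propped it stands at about 1.54 rad. Brittle: at most 8 N on it.
- cover_ledge (a point): Ledge under the cover's right rim: rear end of a 6 mm thick rail that runs from the front edge back to 54 mm from the hinge; behind it the rim is recessed by 6 mm. The pin of the stay (6 mm thick) slides back along this rail and locks behind its end.
- stay (a joint): Angle (rad) of the stay on the filter's right (-y) side: 0 folded to the front (starts 0 to 0.12), grows as its end swings up and to the rear; hard stop 1.86. From 0.16 it lifts the cover (4 to 10 N at the sleeve). At 1.67 to 1.72 the pin drops off the rail's end (a small give); let back gently after that, it locks at about 1.66. Let go earlier, stay and cover fall shut.
- stay_grip (a point): Middle of the stay's orange sleeve, a level round bar 11 mm thick, 46 mm long, along the filter's y; 130 mm right of the filter's middle plane, 51 mm outside the cover's rim, free on all sides. It swings at 84.4 mm from the pivot line; at stay angle q it lies from the pivot at q + 0.165 rad above the filter's forward (-x) direction.
- stay_pivot (a point): Point on the stay's pivot line (along the filter's y), abreast of the middle of the sleeve: 35 mm behind the filter's origin, 58 mm up.
- knob_grip (a point): On the black knob's axis, 11 mm below the top of its upright bar: the height to grip it. Bar 44 mm long, 13 thick, 34 high, on a round skirt 49 mm wide; bar top 46 mm, skirt top 12 mm above the panel. A gate ring 78 mm wide, 11 mm high stands round the skirt. The point sinks with the knob.
- knob_pointer (a point): White tip of the knob's pointer key, 30 mm from the axis, in line with the bar. At the blue mark it points to the front right, 0.5 rad from the filter's -x; at the orange mark to the front left, 0.5 rad the other side of -x.
- knob (a joint): Turn of the knob (rad), clockwise from above: 0 at the blue mark (starts within 0.05), 1.0 at the orange mark, end stops -0.06 and 1.06. While the knob is up a bridge blocks its key between 0.04 and 0.96; pressed down it turns easily (0.05 N m).
- knob_press (a joint): How far the knob is pushed down (m): 0 up, against a spring of 4 N plus 2 N per mm. From 5 mm (14 N) the key can turn; 8 mm (20 N) or more is ramming; hard bottom at 8.5 mm. At either mark it springs back to 0; let go in between it stays caught under the bridge, 5 mm down.
- cup: Small blue cup with a handle, 60 x 90 mm, 52 mm high, under the filter's spout on its left. Origin under it. Not to be moved.
- plate: Off-white saucer, 125 mm wide, 19 mm high, on the worktop to the right. Origin under its centre. Not to be moved.
- spoon: Teaspoon, 130 mm long, lying on the worktop to the left. Origin under its middle. Not to be moved.

How it is judged:
On the way:
1. the cover stands propped on the locked stay, with the gripper off it (angle between cover's own z axis and vertical between 1.42 and 1.74 rad and value of joint stay between 1.58 and 1.78 rad and contact force between the fingers and filter below 0.3 N), for 0.2 s.
At the end, for the whole second after the job is handed in: The cover stands open between 1.42 and 1.74 rad, held by the stay locked behind its ledge (stay between 1.58 and 1.78 rad), and the knob stands at the orange mark (turned more than 0.92 rad) and has sprung up again (less than 2 mm down) (angle between cover's own z axis and vertical between 1.42 and 1.74 rad and value of joint stay between 1.58 and 1.78 rad and value of joint knob above 0.92 rad and value of joint knob_press below 0.002 m); the robot touches nothing.
It fails at once if the knob is rammed: pushed 8 mm down or more (over 20 N) (value of joint knob_press above 0.008 m).
It fails at once if the robot leans on the clear cover with more than 8 N (contact force between any of the fingers, the arm and cover above 8 N).
It fails at once if the cup, saucer or spoon is moved by more than 20 mm (distance of any of cup, plate, spoon from where it was at the start of the episode above 0.02 m).
It also fails if it takes over 64 s, if anything falls off the work surface, if the arm or the gripper's body presses on something with over 40 N, if the wrist force passes 120 N, or if a joint passes its speed limit or range.

## Working session

There is one attempt and no reset: what is moved stays moved. The work goes in short steps, Python scripts to look and compute and a tool call to move; the robot and the scene stay as the last step left them, time stands still between calls to the robot, and variables do not carry over. Pictures are saved under pics/ and viewed, at most 10 in all, crops included, and the job is handed in when it is done.

Besides the shell and the picture viewer there is one more tool, called after "Request:" as name(argument=value, ...) on one line, values as JSON. carry_out: Moves the arm, as the interface text tells. Its arguments: {"type":"object","properties":{"grip":{"type":"array","items":{"type":"number"}},"slide":{"type":"array","items":{"type":"array","items":{"type":"number"}}},"twist":{"type":"array","items":{"type":"number"}},"force":{"type":"number"}},"required":["grip","slide","twist"]}

```bash
mkdir -p pics; ls
python3 - <<'E'
from plant import arm
import cv2,json
o=arm.get_obs();print({k:o[k] for k in("t","ee_pos","tcp_rot","ft_force","gripper_width")})
for n in("scene","top"):
    cv2.imwrite(f"pics/{n}0.png",arm.grab_frame(n));c=arm.camera_info(n);print(n,c)
print(arm.camera_info("wrist"))
E
```

```text
pics
{'t': 0.0, 'ee_pos': array([ 0.18665527, -0.54336604,  0.2444041 ]), 'tcp_rot': array([ 9.86350693e-01,  1.64655701e-01, -3.55577835e-05, -8.99330774e-04]), 'ft_force': array([0.12942846, 0.03225073, 1.39185982]), 'gripper_width': 0.08523454468718634}
scene {'camera_matrix': array([[499.81459802,   0.        , 279.15147019],
       [  0.        , 499.81459802, 214.86638223],
       [  0.        ,   0.        ,   1.        ]]), 'R': array([[-0.56597106, -0.82428492, -0.01520317],
       [-0.38572205,  0.28105274, -0.87876496],
       [ 0.7286256 , -0.49149134, -0.47701258]]), 't': array([0.29329481, 0.29281317, 1.20622856])}
top {'camera_matrix': array([[436.83810056,   0.        , 277.64533279],
       [  0.        , 436.83810056, 208.23397921],
       [  0.        ,   0.        ,   1.        ]]), 'R': array([[-0.01676297, -0.99976699, -0.01360062],
       [-0.99637836,  0.01783715, -0.08313843],
       [ 0.08336165,  0.01215772, -0.99644519]]), 't': array([0.00224496, 0.54116527, 1.14790053])}
{'camera_matrix': array([[359.73771022,   0.        , 279.16931238],
       [  0.        , 359.73771022, 207.90363187],
       [  0.        ,   0.        ,   1.        ]]), 'hand_eye': array([[-6.57796682e-04, -9.66136953e-01, -2.58028980e-01,
         6.39516325e-02],
       [ 9.99999776e-01, -6.03039838e-04, -2.91352788e-04,
        -1.57389746e-03],
       [ 1.25884941e-04, -2.58029114e-01,  9.66137133e-01,
        -1.27869258e-01],
       [ 0.00000000e+00,  0.00000000e+00,  0.00000000e+00,
         1.00000000e+00]])}
```

View pics/scene0.png

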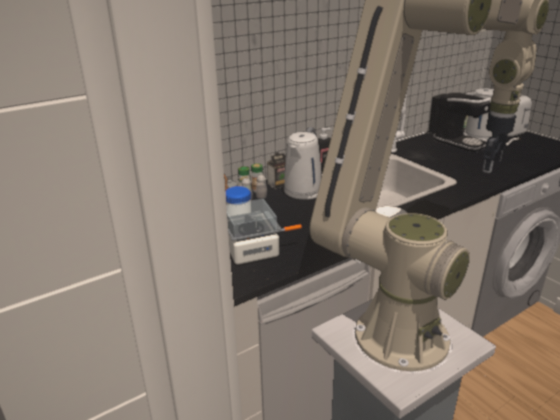

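View pics/top0.png

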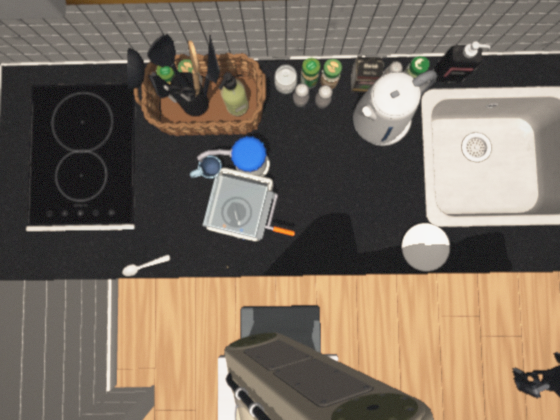

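Run:
```python
import cv2,numpy as np
a=cv2.imread("pics/top0.png");c=a[130:270,180:320];A=cv2.resize(c,None,fx=4,fy=4,interpolation=cv2.INTER_CUBIC)
b=cv2.imread("pics/scene0.png");d=b[170:275,210:320];B=cv2.resize(d,None,fx=4,fy=4,interpolation=cv2.INTER_CUBIC)
cv2.imwrite("pics/zt.png",A);cv2.imwrite("pics/zs.png",B)
for n,i in(("top",a),("scene",b)):
    h=cv2.cvtColor(i,cv2.COLOR_BGR2HSV)
    for nm,lo,hi in(("or",(3,170,150),(18,255,255)),("bl",(105,180,90),(125,255,255))):
        k,l,s,ce=cv2.connectedComponentsWithStats(cv2.inRange(h,lo,hi))
        for j in range(1,k):
            if s[j][4]>20: 
                p=np.argwhere(l==j)[:,::-1]; print(n,nm,s[j],ce[j],cv2.minAreaRect(p.astype(np.float32)))
```

```text
top or [274 227  21   9 106] [283.71698113 230.93396226] ((283.7647399902344, 230.9412078857422), (20.858062744140625, 4.850712299346924), 14.03624439239502)
top bl [232 137  34  34 889] [248.33183352 153.19797525] ((248.7459259033203, 153.29507446289062), (32.5023307800293, 33.226619720458984), 5.19442892074585)
scene or [285 225  16   5  53] [292.52830189 226.96226415] ((292.4864807128906, 226.91893005371094), (3.2879798412323, 15.45350456237793), 80.53767395019531)
scene bl [228 188  21   9 126] [238.02380952 192.34126984] ((238.0, 192.0), (20.0, 8.0), -0.0)
```

View pics/zt.png

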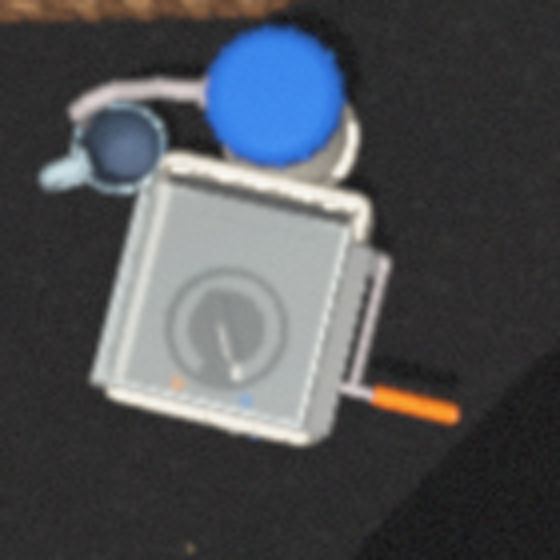

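View pics/zs.png

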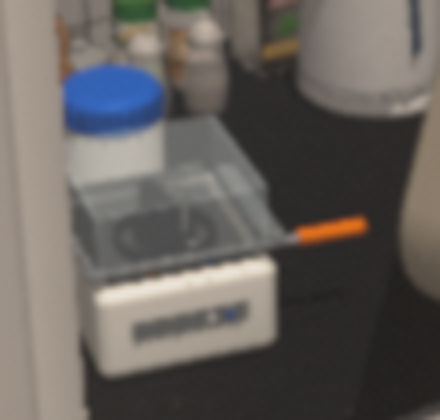

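The top view shows the cover shut, knob ring at about (236.8, 211.3), sleeve at (283.8, 230.9) and cap at (248.7, 153.8). The scene view shows the sleeve at (292.5, 226.9). Next I fit the filter pose to these.

```bash
cat > h.py <<'E'
import numpy as np
from scipy.optimize import least_squares
from scipy.spatial.transform import Rotation as Ro
from plant import arm
def proj(n,X):
    c=arm.camera_info(n);p=c["camera_matrix"]@(c["R"]@X+c["t"]);return p[:2]/p[2]
def W(p,l):  # filter pose (x,y,yaw), local point
    c,s=np.cos(p[2]),np.sin(p[2]);return np.array([p[0]+c*l[0]-s*l[1],p[1]+s*l[0]+c*l[1],l[2]])
def grip_l(q,y=-.13): return np.array([.035-.0844*np.cos(q+.165),y,.058+.0844*np.sin(q+.165)])
E
python3 - <<'E'
from h import *
def res(p,full=False):
    q=p[3]
    r=[proj("top",W(p,[.112,0,.148]))-[248.7,153.7],proj("top",W(p,[-.03,0,.091]))-[236.75,211.25],
       proj("top",W(p,grip_l(q)))-[283.75,230.95],proj("scene",W(p,grip_l(q)))-[292.5,226.95],
       (proj("top",W(p,grip_l(q,-.153)))-proj("top",W(p,grip_l(q,-.107)))-[19.6,4.9])*.7,
       proj("scene",W(p,[.112,0,.150]))-[238,189.5]]  # rough
    r[5]=r[5]*.4
    return np.array(r) if full else np.ravel(r)
s=least_squares(res,[.5,.05,-.2,.05]);p=s.x
print(p.round(4));print(res(p,True).round(2))
for n,l in(("grip",grip_l(p[3])),("knob",[-.03,0,.115]),("pivot",[.035,-.13,.058]),("cap",[.112,0,.15])):print(n,W(p,l).round(4))
print("tip top px",proj("top",W(p,[-.03-.03*np.cos(.5),-.03*np.sin(.5),.1])))
E
```

```text
[ 0.558   0.0889 -0.2711  0.0347]
[[ 0.08 -0.68]
 [-0.62  0.23]
 [ 0.49  0.48]
 [ 0.22 -0.17]
 [-1.48 -0.25]
 [-0.43  0.18]]
grip [ 0.4772 -0.0236  0.0747]
knob [0.5291 0.0969 0.115 ]
pivot [ 0.5569 -0.0457  0.058 ]
cap [0.6659 0.0589 0.15  ]
tip top px [238.56539042 222.81821119]
```

```bash
cat >> h.py <<'E'
P=np.array([.558,.0889,-.2711,.0347])
def slide(p0,a0,p1,a1):
    """tool-down move: tool x heading a0->a1 (world, about +z); returns slide cm, twist about tool z"""
    d=np.array(p1)-p0;c,s=np.cos(a0),np.sin(a0)
    return (100*np.array([c*d[0]+s*d[1],s*d[0]-c*d[1],-d[2]])).round(2),round(-(a1-a0),3)
def now():
    o=arm.get_obs();R=Ro.from_quat(o["tcp_rot"]).as_matrix()
    return o["ee_pos"],np.arctan2(R[1,0],R[0,0]),o
E
python3 - <<'E'
from h import *
p,a,o=now();a1=P[2]-np.pi/2+2*np.pi
l=grip_l(P[3],-.136);l[2]=.18;T=W(P,l);print(T,a,a1)
for k in range(5):
    f=min(1,(k+1)/5);q=p+(T-p)/(5-k);b=a+(a1-a)/(5-k);print(slide(p,a,q,b),q.round(3),round(b,3));p,a=q,b
E
```

```text
[ 0.4756007  -0.02935314  0.18      ] 0.330758939443529 4.441288980384689
(array([ 8.8 , -7.85,  1.29]), np.float64(-0.822)) [ 0.244 -0.441  0.232] 1.153
(array([11.74,  1.11,  1.29]), np.float64(-0.822)) [ 0.302 -0.338  0.219] 1.975
(array([7.18, 9.36, 1.29]), np.float64(-0.822)) [ 0.36  -0.235  0.206] 2.797
(array([-1.97, 11.63,  1.29]), np.float64(-0.822)) [ 0.418 -0.132  0.193] 3.619
(array([-9.86,  6.47,  1.29]), np.float64(-0.822)) [ 0.476 -0.029  0.18 ] 4.441
```

Request:
carry_out(grip=[0.2,0.2,0.2,0.2,0.2,0.2,0.2,0.2], slide=[[1.2,-1.1,0.2],[2.5,-2.2,0.4],[3.8,-3.3,0.6],[5.0,-4.5,0.8],[6.3,-5.6,1.0],[7.5,-6.7,1.2],[8.8,-7.8,1.3],[8.8,-7.8,1.3]], twist=[-0.11,-0.22,-0.34,-0.46,-0.58,-0.7,-0.82,-0.82])

```text
t: 0.77
ee_pos: [0.2455, -0.4386, 0.2318]
tcp_rot: [0.837, 0.547, 0.001, -0.001]
ft_force: [-0.2, -0.2, -0.3]
gripper_width: 0.0511
grip_force: 0.0
```

Request:
carry_out(grip=[0.2,0.2,0.2,0.2,0.2,0.2,0.2,0.2], slide=[[1.7,0.15,0.2],[3.4,0.3,0.4],[5.1,0.5,0.6],[6.8,0.6,0.8],[8.5,0.8,1.0],[10.2,0.9,1.2],[11.7,1.1,1.3],[11.7,1.1,1.3]], twist=[-0.11,-0.22,-0.34,-0.46,-0.58,-0.7,-0.82,-0.82])

```text
t: 1.43
ee_pos: [0.3028, -0.3373, 0.2189]
tcp_rot: [0.551, 0.835, 0.001, -0.001]
ft_force: [-1.2, 0.5, -0.4]
gripper_width: 0.0512
grip_force: 0.0
```

Request:
carry_out(grip=[0.2,0.2,0.2,0.2,0.2,0.2,0.2,0.2], slide=[[1.0,1.3,0.2],[2.0,2.6,0.4],[3.1,4.0,0.6],[4.1,5.4,0.8],[5.1,6.7,1.0],[6.2,8.0,1.2],[7.2,9.4,1.3],[7.2,9.4,1.3]], twist=[-0.11,-0.22,-0.34,-0.46,-0.58,-0.7,-0.82,-0.82])

```text
t: 2.1
ee_pos: [0.3615, -0.2351, 0.206]
tcp_rot: [0.174, 0.985, 0.0, -0.0]
ft_force: [-1.1, 0.6, -0.1]
gripper_width: 0.0514
grip_force: 0.0
```

Request:
carry_out(grip=[0.2,0.2,0.2,0.2,0.2,0.2,0.2,0.2], slide=[[-0.3,1.6,0.2],[-0.6,3.3,0.4],[-0.9,5.0,0.6],[-1.2,6.7,0.8],[-1.5,8.3,1.0],[-1.7,10.0,1.2],[-2.0,11.6,1.3],[-2.0,11.6,1.3]], twist=[-0.11,-0.22,-0.34,-0.46,-0.58,-0.7,-0.82,-0.82])

```text
t: 2.77
ee_pos: [0.4204, -0.1338, 0.1931]
tcp_rot: [-0.233, 0.973, 0.0, 0.0]
ft_force: [-0.3, -0.4, -0.2]
gripper_width: 0.0512
grip_force: 0.0
```

Request:
carry_out(grip=[0.2,0.2,0.2,0.2,0.2,0.2,0.2,0.2], slide=[[-1.4,0.9,0.2],[-2.8,1.8,0.4],[-4.2,2.7,0.6],[-5.6,3.7,0.8],[-7.0,4.6,1.0],[-8.4,5.5,1.2],[-9.9,6.5,1.3],[-9.9,6.5,1.3]], twist=[-0.11,-0.22,-0.34,-0.46,-0.58,-0.7,-0.82,-0.82])

```text
t: 3.43
ee_pos: [0.4798, -0.0313, 0.1801]
tcp_rot: [-0.601, 0.8, -0.0, 0.0]
ft_force: [-0.3, -0.4, 0.3]
gripper_width: 0.0513
grip_force: 0.0
```

Tool is over the sleeve. Next is a wrist picture to refine the pose.

```bash
cat >> h.py <<'E'
def wrist(fn=None):
    import cv2
    o=arm.get_obs();im=arm.grab_frame("wrist")
    if fn: cv2.imwrite(fn,im)
    c=arm.camera_info("wrist");T=np.eye(4);T[:3,:3]=Ro.from_quat(o["tcp_rot"]).as_matrix();T[:3,3]=o["ee_pos"]
    return im,T@c["hand_eye"],c["camera_matrix"]
def wproj(X,M,K):
    p=K@(M[:3,:3].T@(np.array(X)-M[:3,3]));return p[:2]/p[2]
E
python3 - <<'E'
from h import *
import cv2
im,M,K=wrist("pics/w1.png");np.savez("w1.npz",M=M,K=K)
h=cv2.cvtColor(im,cv2.COLOR_BGR2HSV);k,l,s,ce=cv2.connectedComponentsWithStats(cv2.inRange(h,(3,150,100),(18,255,255)))
for j in range(1,k):
    if s[j][4]>100: print(s[j],ce[j],cv2.minAreaRect(np.argwhere(l==j)[:,::-1].astype(np.float32)))
for y in(-.107,-.13,-.153):print(y,wproj(W(P,grip_l(P[3],y)),M,K))
print(now()[1])
E
```

```text
[ 274  184   18   78 1243] [282.92679002 222.6613033 ] ((282.95977783203125, 222.633544921875), (77.0549087524414, 16.463468551635742), 88.31531524658203)
-0.107 [283.75524733 252.28230028]
-0.13 [283.45662254 220.55854232]
-0.153 [283.14309443 187.25156206]
-1.8575081566587759
```

View pics/w1.png

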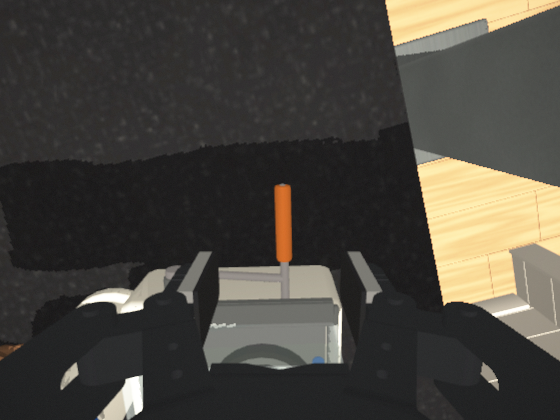

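Wrist view: the sleeve is seen from (281, 184) to (285, 262), within 2 px of the prediction. I refit with these points, then plan the descent and the arc.

Run:
```python
from h import *
d=np.load("w1.npz");M,K=d["M"],d["K"]
def res(p,full=False):
    q=p[3];u=wproj(W(p,grip_l(q,-.153)),M,K)-wproj(W(p,grip_l(q,-.107)),M,K)
    r=[proj("top",W(p,[.112,0,.148]))-[248.7,153.7],proj("top",W(p,[-.03,0,.091]))-[236.75,211.25],
       proj("top",W(p,grip_l(q)))-[283.75,230.95],proj("scene",W(p,grip_l(q)))-[292.5,226.95],
       .5*(wproj(W(p,grip_l(q)),M,K)-[282.9,222.7]),[(u[0]/u[1]-np.tan(np.radians(1.69)))*40,0]]
    return np.array(r) if full else np.ravel(r)
s=least_squares(res,P);p=s.x;print(p.round(4));print(res(p,True).round(2))
ee,a,o=now();print(ee,a,W(p,grip_l(p[3],-.136)),W(p,[-.03,0,.115]),"want heading",p[2]-np.pi/2)
l=grip_l(p[3],-.136);T=W(p,l);T[2]-=.006
print(slide(ee,a,T,p[2]-np.pi/2))
a=p[2]-np.pi/2
prev=T
for q in np.r_[p[3],.15:1.76:.1,1.76]:
    L=W(p,grip_l(q,-.136));L[2]-=.006;print(round(q,3),slide(T,a,L,a)[0])
```

```text
[ 0.558   0.0896 -0.2685  0.0451]
[[-0.33 -0.72]
 [-0.87  0.23]
 [ 0.31  0.27]
 [ 0.   -0.44]
 [ 0.04 -0.49]
 [-0.68  0.  ]]
[ 0.47909252 -0.03204801  0.18011529] -1.8575081566587759 [ 0.47608445 -0.02890812  0.07559845] [0.52907552 0.09756626 0.115     ] want heading -1.839264877882116
(array([-0.22,  0.38, 11.05]), np.float64(-0.018))
0.045 [-0.  0. -0.]
0.15 [ 0.   -0.23 -0.86]
0.25 [-0.   -0.53 -1.64]
0.35 [-0.   -0.91 -2.4 ]
0.45 [-0.   -1.36 -3.11]
0.55 [-0.   -1.88 -3.77]
0.65 [ 0.   -2.47 -4.38]
0.75 [ 0.   -3.11 -4.93]
0.85 [ 0.   -3.8  -5.41]
0.95 [ 0.   -4.54 -5.82]
1.05 [ 0.   -5.31 -6.15]
1.15 [ 0.   -6.12 -6.41]
1.25 [ 0.   -6.94 -6.58]
1.35 [ 0.   -7.78 -6.67]
1.45 [ 0.   -8.63 -6.67]
1.55 [ 0.   -9.47 -6.59]
1.65 [  0.   -10.3   -6.43]
1.75 [  0.   -11.1   -6.19]
1.76 [  0.   -11.18  -6.16]
```

Request:
carry_out(grip=[0.1,0.1,0.1,0.1,0.1,0.1,0.1,0.1], slide=[[-0.2,0.4,1.5],[-0.2,0.4,3.5],[-0.2,0.4,5.5],[-0.2,0.4,7.5],[-0.2,0.4,9.5],[-0.2,0.4,10.5],[-0.2,0.4,11.0],[-0.2,0.4,11.0]], twist=[-0.018,-0.018,-0.018,-0.018,-0.018,-0.018,-0.018,-0.018])

```text
t: 4.15
ee_pos: [0.4745, -0.0292, 0.0696]
tcp_rot: [-0.607, 0.795, 0.001, -0.001]
ft_force: [-0.1, 0.4, 0.6]
gripper_width: 0.0469
grip_force: 0.0
```

Request:
carry_out(grip=[-0.3,-0.6,-1,-1,-1,-1,-1,-1], slide=[[0,0,0],[0,0,0],[0,0,0],[0,0,0],[0,0,0],[0,0,0],[0,0,0],[0,0,0]], twist=[0,0,0,0,0,0,0,0], force=35)

```text
t: 4.82
ee_pos: [0.4778, -0.0291, 0.0716]
tcp_rot: [-0.608, 0.794, -0.002, 0.002]
ft_force: [5.0, -1.8, -1.6]
gripper_width: 0.0095
grip_force: 34.1
```

Request:
carry_out(grip=[-1,-1,-1,-1,-1,-1,-1,-1], slide=[[0,-0.35,-0.2],[0,-0.4,-0.6],[0,-0.6,-1.0],[0,-0.75,-1.4],[0,-0.9,-1.8],[0,-1.1,-2.2],[0,-1.3,-2.6],[0,-1.3,-2.6]], twist=[0,0,0,0,0,0,0,0], force=45)

```text
t: 5.48
ee_pos: [0.4853, -0.0313, 0.0961]
tcp_rot: [-0.608, 0.794, 0.002, -0.002]
ft_force: [-7.4, 0.6, 0.7]
gripper_width: 0.0093
grip_force: 44.2
```

```bash
cat >> h.py <<'E'
P=np.array([.558,.0896,-.2685,.0451])
def stay():
    ee,a,o=now();c,s=np.cos(P[2]),np.sin(P[2]);d=ee[:2]-P[:2]
    l=np.array([c*d[0]+s*d[1],-s*d[0]+c*d[1],ee[2]+.005]);v=l-[.035,0,.058]
    print("local",l.round(4),"r",np.hypot(v[0],v[2]).round(4),"q",(np.arctan2(v[2],-v[0])-.165).round(3),"a",a,"ft",o["ft_force"].round(1),"w",o["gripper_width"],"t",o["t"])
E
python3 -c "
from h import *
stay()"
```

```text
local [-0.038  -0.1358  0.1011] r 0.0848 q 0.368 a -1.834257818367208 ft [-7.4  0.6  0.7] w 0.009327906929801734 t 5.4833
```

Request:
carry_out(grip=[-1,-1,-1,-1,-1,-1,-1,-1], slide=[[0,-0.25,-0.65],[0,-0.5,-1.0],[0,-0.8,-1.3],[0,-1.1,-1.65],[0,-1.4,-1.95],[0,-1.7,-2.2],[0,-2.0,-2.5],[0,-2.0,-2.5]], twist=[0,0,0,0,0,0,0,0])

```text
t: 6.15
ee_pos: [0.5023, -0.0358, 0.1212]
tcp_rot: [-0.608, 0.794, 0.004, -0.003]
ft_force: [-16.2, 1.5, 6.5]
gripper_width: 0.0094
grip_force: 44.3
```

```bash
python3 -c "
from h import *
stay()"
```

```text
local [-0.0205 -0.1357  0.1262] r 0.0879 q 0.723 a -1.834006651603715 ft [-16.2   1.5   6.5] w 0.00944502804025249 t 6.15
```

Run:
```python
from h import *
E=np.array([[.4778,-.0291,.0716],[.4853,-.0313,.0961],[.5023,-.0358,.1212]])
c,s=np.cos(P[2]),np.sin(P[2]);D=E[:,:2]-P[:2]
X=np.c_[c*D[:,0]+s*D[:,1],E[:,2]+.005];print(X)
f=lambda k:np.hypot(*(X-k).T)-.0844
r=least_squares(f,[.035,.058]);print(r.x,r.fun)
v=X-r.x;print(np.arctan2(v[:,1],-v[:,0])-.165)
```

```text
[[-0.04583704  0.0766    ]
 [-0.03802214  0.1011    ]
 [-0.02043746  0.1262    ]]
[0.03794752 0.06504579] [ 0.00017749 -0.00030901  0.00014965]
[-0.02796054  0.2781113   0.64355988]
```

Request:
carry_out(grip=[-1,-1,-1,-1,-1,-1,-1,-1], slide=[[0,-0.1,-0.4],[0,-0.3,-0.65],[0,-0.65,-0.9],[0,-1.0,-1.13],[0,-1.35,-1.35],[0,-1.75,-1.55],[0,-2.1,-1.7],[0,-2.1,-1.7]], twist=[0,0,0,0,0,0,0,0])

```text
t: 6.82
ee_pos: [0.5257, -0.0419, 0.1392]
tcp_rot: [-0.608, 0.794, 0.002, -0.001]
ft_force: [-10.6, 2.9, 4.3]
gripper_width: 0.0093
grip_force: 44.2
```

```bash
python3 -c "
from h import *
stay()"
```

```text
local [ 0.0037 -0.1354  0.1442] r 0.0917 q 1.058 a -1.8341185356905423 ft [-10.6   2.9   4.3] w 0.009338127328817952 t 6.8167
```

Request:
carry_out(grip=[-1,-1,-1,-1,-1,-1,-1,-1], slide=[[0,-0.4,-0.35],[0,-0.8,-0.55],[0,-1.3,-0.7],[0,-1.8,-0.8],[0,-2.4,-0.9],[0,-3.0,-0.93],[0,-3.5,-0.93],[0,-3.5,-0.93]], twist=[0,0,0,0,0,0,0,0])

```text
t: 7.48
ee_pos: [0.5615, -0.0513, 0.1489]
tcp_rot: [-0.608, 0.794, 0.0, 0.0]
ft_force: [-7.1, 1.2, 0.8]
gripper_width: 0.0087
grip_force: 44.0
```

Run:
```python
from h import *
import cv2
stay();cv2.imwrite("pics/t2.png",cv2.resize(arm.grab_frame("top")[130:270,180:320],None,fx=4,fy=4))
```

```text
local [ 0.0407 -0.1349  0.1539] r 0.0961 q 1.465 a -1.8340434057772543 ft [-7.1  1.2  0.8] w 0.00874316448545483 t 7.4833
```

View pics/t2.png

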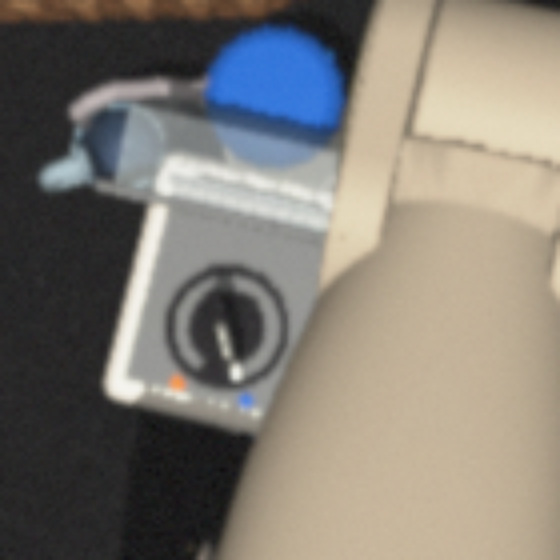

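The cover follows the stay up; panel and knob are now bare, with the pointer at (236, 373) still on blue. The bar has crept down in the pads, so I'll loosen to a cage (the bar leans on the front finger) and seat it lower.

Request:
carry_out(grip=[-0.7,-0.6,-0.6,-0.6,-0.6,-0.6,-0.6,-0.6], slide=[[0,0,0],[0,-0.2,0],[0,-0.3,0.2],[0,-0.3,0.4],[0,-0.3,0.6],[0,-0.3,0.8],[0,-0.3,1.0],[0,-0.3,1.0]], twist=[0,0,0,0,0,0,0,0])

```text
t: 8.2
ee_pos: [0.5646, -0.0525, 0.1384]
tcp_rot: [-0.608, 0.794, -0.001, 0.0]
ft_force: [-4.3, 1.5, 2.3]
gripper_width: 0.0169
grip_force: 2.3
```

Run:
```python
from h import *
stay()
```

```text
local [ 0.0441 -0.1352  0.1434] r 0.0859 q 1.511 a -1.8344228927422501 ft [-4.3  1.5  2.3] w 0.01687261834358985 t 8.2
```

Request:
carry_out(grip=[-0.6,-0.6,-0.6,-0.6,-0.6,-0.6,-0.6,-0.6], slide=[[0,-0.3,0],[0,-0.6,0.1],[0,-0.9,0.1],[0,-1.2,0.2],[0,-1.5,0.2],[0,-1.8,0.3],[0,-1.9,0.3],[0,-1.9,0.3]], twist=[0,0,0,0,0,0,0,0])

```text
t: 8.87
ee_pos: [0.5834, -0.0574, 0.1352]
tcp_rot: [-0.608, 0.794, -0.001, 0.001]
ft_force: [-3.3, 1.4, 1.2]
gripper_width: 0.0169
grip_force: 1.4
```

Run:
```python
from h import *
import cv2
stay();cv2.imwrite("pics/w3.png",wrist()[0])
```

```text
local [ 0.0635 -0.135   0.1402] r 0.0869 q 1.739 a -1.834385881991126 ft [-3.3  1.4  1.2] w 0.016866309102993575 t 8.8667
```

View pics/w3.png

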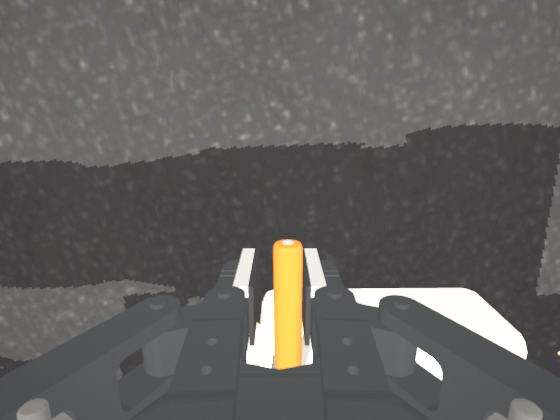

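The bar at (287, 300) sits against the front (right) finger, at q ≈ 1.68–1.71. I'll go a few mm further, slowly.

Request:
carry_out(grip=[-0.6,-0.6,-0.6,-0.6,-0.6,-0.6,-0.6,-0.6], slide=[[0,-0.1,0],[0,-0.2,0.1],[0,-0.3,0.1],[0,-0.4,0.1],[0,-0.4,0.1],[0,-0.4,0.1],[0,-0.4,0.1],[0,-0.4,0.1]], twist=[0,0,0,0,0,0,0,0])

```text
t: 9.58
ee_pos: [0.586, -0.0584, 0.1335]
tcp_rot: [-0.608, 0.794, 0.0, -0.0]
ft_force: [-5.3, 1.3, 3.3]
gripper_width: 0.0174
grip_force: 2.5
```

Run:
```python
from h import *
stay()
```

```text
local [ 0.0662 -0.1352  0.1385] r 0.0863 q 1.776 a -1.8344409467485392 ft [-5.3  1.3  3.3] w 0.01735690302086227 t 9.5833
```

Request:
carry_out(grip=[-0.6,-0.6,-0.6,-0.6,-0.6,-0.6,-0.6,-0.6], slide=[[0,-0.1,0],[0,-0.2,0.1],[0,-0.3,0.1],[0,-0.4,0.1],[0,-0.4,0.1],[0,-0.4,0.1],[0,-0.4,0.1],[0,-0.4,0.1]], twist=[0,0,0,0,0,0,0,0])

```text
t: 10.25
ee_pos: [0.5896, -0.0593, 0.1321]
tcp_rot: [-0.608, 0.794, 0.0, -0.0]
ft_force: [-5.2, 1.4, 0.7]
gripper_width: 0.0171
grip_force: 2.5
```

Run:
```python
from h import *
stay()
```

```text
local [ 0.07   -0.1352  0.1371] r 0.0865 q 1.822 a -1.834388596683056 ft [-5.2  1.4  0.7] w 0.01708722417194374 t 10.25
```

Request:
carry_out(grip=[-0.6,-0.6,-0.6,-0.6,-0.6,-0.6,-0.6,-0.6], slide=[[0,0.2,0],[0,0.3,0],[0,0.5,0],[0,0.6,0],[0,0.8,0],[0,0.9,0],[0,1.0,0],[0,1.0,0]], twist=[0,0,0,0,0,0,0,0])

```text
t: 10.92
ee_pos: [0.5809, -0.057, 0.1328]
tcp_rot: [-0.608, 0.794, -0.001, 0.0]
ft_force: [-0.5, 0.3, 0.3]
gripper_width: 0.0168
grip_force: 0.0
```

Run:
```python
from h import *
stay()
```

```text
local [ 0.0609 -0.1352  0.1378] r 0.0839 q 1.72 a -1.8344665825895532 ft [-0.5  0.3  0.3] w 0.01681479819055979 t 10.9167
```

Request:
carry_out(grip=[-0.4,-0.3,-0.3,-0.3,-0.3,-0.3,-0.3,-0.3], slide=[[0,0,0],[0,0,0],[0,0,-0.5],[0,0,-2],[0,0,-4],[0,0,-6],[0,0,-9],[0,0,-12]], twist=[0,0,0,0,0,0,0,0])

```text
t: 11.58
ee_pos: [0.5799, -0.0567, 0.2535]
tcp_rot: [-0.608, 0.794, 0.0, -0.0]
ft_force: [-0.4, -1.0, -0.3]
gripper_width: 0.0293
grip_force: 0.0
```

Run:
```python
from h import *
import cv2
stay();cv2.imwrite("pics/w4.png",wrist()[0])
p,a,o=now();a+=2*np.pi
m=W(P,[-.03,-.09,0]);m[2]=.25;T=W(P,[-.03,0,0]);T[2]=.20;hb=P[2]+np.pi+.5
h1=a+(hb-a)*.5
print(slide(p,a,m,h1),slide(m,h1,T,hb),hb)
```

```text
local [ 0.0599 -0.1352  0.2585] r 0.202 q 1.53 a -1.8344049066860675 ft [-0.4 -1.  -0.3] w 0.02932986206921736 t 11.5833
(array([-4.56,  9.24,  1.07]), np.float64(0.538)) (array([-7.75,  4.57,  5.  ]), np.float64(0.538)) 3.373092653589793
```

View pics/w4.png

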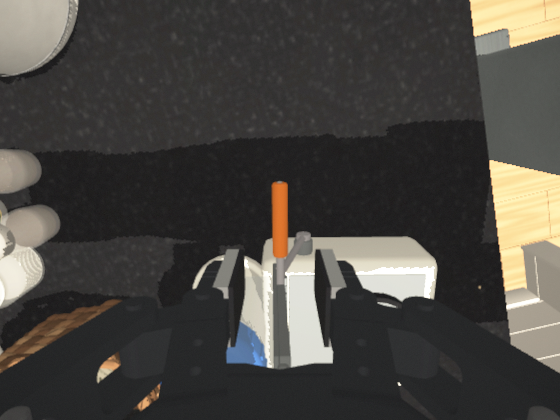

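The stay stands by itself, sleeve at (280, 220) and the cover upright behind it: it has locked. On to the knob.

Request:
carry_out(grip=[-0.1,0,0,0,0,0,0,0], slide=[[0,1.4,0],[-0.5,3.0,0.2],[-1.5,4.5,0.4],[-2.5,6.0,0.6],[-3.5,7.5,0.8],[-4.5,9.2,1.0],[-4.5,9.2,1.0],[-4.5,9.2,1.0]], twist=[0,0.1,0.2,0.3,0.4,0.5,0.54,0.54])

```text
t: 12.3
ee_pos: [0.5028, 0.0113, 0.243]
tcp_rot: [-0.374, 0.927, -0.0, 0.0]
ft_force: [0.2, -0.0, 0.2]
gripper_width: 0.0429
grip_force: 0.0
```

Request:
carry_out(grip=[0,0,0,0,0,0,0,0], slide=[[-1.1,0.7,0.7],[-2.2,1.3,1.4],[-3.3,2.0,2.1],[-4.4,2.6,2.8],[-5.5,3.3,3.5],[-6.6,4.0,4.2],[-7.7,4.6,5.0],[-7.7,4.6,5.0]], twist=[0.08,0.16,0.24,0.32,0.4,0.48,0.54,0.54])

```text
t: 12.97
ee_pos: [0.5272, 0.0984, 0.1912]
tcp_rot: [-0.114, 0.994, 0.0, -0.001]
ft_force: [-0.9, -0.1, 0.4]
gripper_width: 0.0423
grip_force: 0.0
```

Run:
```python
from h import *
import cv2
stay();im,M,K=wrist();
g=wproj(W(P,[-.03,0,.126]),M,K);r=wproj(W(P,[-.03,0,.091]),M,K);t=wproj(W(P,[-.03-.03*np.cos(.5),-.03*np.sin(.5),.1]),M,K)
print("bar top",g,"ring",r,"tip",t)
np.savez("w5.npz",M=M,K=K);cv2.imwrite("pics/w5.png",im)
```

```text
local [-0.032   0.0003  0.1962] r 0.1536 q 0.954 a -2.913444493602092 ft [-0.9 -0.1  0.4] w 0.04229832209892549 t 12.9667
bar top [274.38350844 236.15962813] ring [275.02013299 218.55676953] tip [274.52967754 176.00655532]
```

View pics/w5.png

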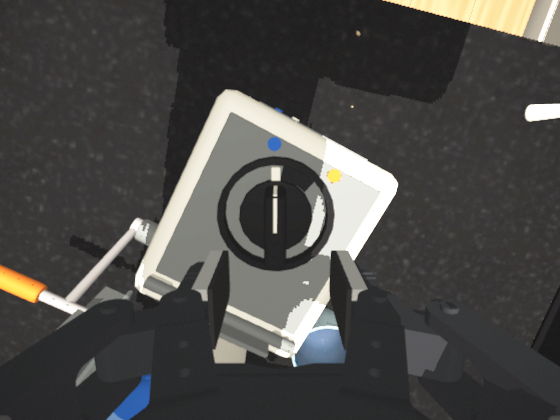

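Knob bar is upright in the picture at x ≈ 275, ring centre (276, 213), pointer tip (275.5, 173) at the blue mark. I turn those pixels into a position.

Run:
```python
from h import *
d=np.load("w5.npz");M,K=d["M"],d["K"]
p,a,o=now()
def ray(u,v,z):
    r=M[:3,:3]@np.linalg.solve(K,[u,v,1]);return M[:3,3]+r*(z-M[2,3])/r[2]
R=Ro.from_quat(o["tcp_rot"]).as_matrix()
for n,u,v,z in(("ring",276,213,.091),("tip",275.5,173,.095),("line",275,200,.12),("line2",275,232,.126)):
    X=ray(u,v,z);print(n,X.round(4),"tool mm",(1000*R.T@(X-p)).round(1))
print(o["tcp_rot"],(R[:,2]).round(4),p)
```

```text
ring [0.5252 0.0973 0.091 ] tool mm [  1.7   0.2 100.8]
tip [0.4987 0.091  0.095 ] tool mm [28.9  0.  96.9]
line [0.5099 0.0935 0.12  ] tool mm [17.6 -0.1 71.8]
line2 [0.5266 0.0973 0.126 ] tool mm [ 0.4 -0.1 65.8]
[-1.14935263e-01  9.93372821e-01 -6.92881908e-05 -5.65052434e-04] [-1.1e-03 -3.0e-04 -1.0e+00] [0.52701558 0.09758608 0.19182883]
```

Request:
carry_out(grip=[-0.3,-0.3,-0.3,-0.3,-0.3,-0.3,-0.3,-0.3], slide=[[0.05,0,1.2],[0.05,0,2.6],[0.05,0,4.0],[0.05,0,5.4],[0.05,0,6.6],[0.05,0,7.4],[0.05,0,7.9],[0.05,0,7.9]], twist=[0,0,0,0,0,0,0,0])

```text
t: 13.68
ee_pos: [0.526, 0.0965, 0.1129]
tcp_rot: [-0.113, 0.994, -0.0, -0.001]
ft_force: [0.2, -0.9, -0.5]
gripper_width: 0.0301
grip_force: 0.0
```

Request:
carry_out(grip=[-0.5,-0.7,-1,-1,-1,-1,-1,-1], slide=[[0,0,0],[0,0,0],[0,0,0],[0,0,0],[0,0,0],[0,0,0],[0,0,0],[0,0,0]], twist=[0,0,0,0,0,0,0,0], force=80)

```text
t: 14.35
ee_pos: [0.5272, 0.0961, 0.1146]
tcp_rot: [-0.113, 0.994, -0.001, 0.001]
ft_force: [-0.3, -5.1, 4.0]
gripper_width: 0.0118
grip_force: 79.0
```

Run:
```python
from h import *
p,a,o=now();print(p,a,o["ft_force"],o["torque"],o["gripper_width"])
```

```text
[0.52716604 0.09609233 0.11458572] -2.9149772395975115 [-0.26968222 -5.07357324  3.98392202] [-1.14667381  0.09632064 -0.01646421] 0.011777358793294331
```

Request:
carry_out(grip=[-1,-1,-1,-1,-1,-1,-1,-1], slide=[[0,-0.1,0.1],[0,-0.1,0.2],[0,-0.1,0.3],[0,-0.1,0.4],[0,-0.1,0.5],[0,-0.1,0.6],[0,-0.1,0.6],[0,-0.1,0.6]], twist=[0,0,0,0,0,0,0,0])

```text
t: 15.02
ee_pos: [0.5272, 0.096, 0.1095]
tcp_rot: [-0.113, 0.994, -0.0, 0.001]
ft_force: [-3.5, -3.3, 13.4]
gripper_width: 0.0114
grip_force: 80.3
```

Run:
```python
from h import *
p,a,o=now();print(p,a,o["ft_force"],o["torque"],o["gripper_width"])
```

```text
[0.52722725 0.09599145 0.10954263] -2.9143003688745437 [-3.46974005 -3.26280264 13.3742235 ] [-0.60039049  0.81310193 -0.08466109] 0.011417149115368837
```

Request:
carry_out(grip=[-1,-1,-1,-1,-1,-1,-1,-1], slide=[[0,0,0.05],[0,0,0.1],[0,0,0.15],[0,0,0.15],[0,0,0.15],[0,0,0.15],[0,0,0.15],[0,0,0.15]], twist=[0,0,0,0,0.04,0.08,0.12,0.15])

```text
t: 15.68
ee_pos: [0.5272, 0.0963, 0.1084]
tcp_rot: [-0.038, 0.999, 0.0, 0.001]
ft_force: [-5.2, -2.0, 16.2]
gripper_width: 0.0115
grip_force: 80.9
```

Run:
```python
from h import *
p,a,o=now();print(p,a,o["ft_force"],o["torque"],o["gripper_width"])
```

```text
[0.52719861 0.09631165 0.10841064] -3.065752766572485 [-5.20619187 -2.03134611 16.22814339] [-0.44455457  0.99484686  0.06368891] 0.011503671718530778
```

Request:
carry_out(grip=[-1,-1,-1,-1,-1,-1,-1,-1], slide=[[0,0,0],[0,0,0],[0,0,0],[0,0,0],[0,0,0],[0,0,0],[0,0,0],[0,0,0]], twist=[0.1,0.22,0.34,0.46,0.58,0.7,0.8,0.86])

```text
t: 16.35
ee_pos: [0.5279, 0.0979, 0.1087]
tcp_rot: [0.383, 0.924, 0.003, 0.001]
ft_force: [-3.8, 3.5, 14.0]
gripper_width: 0.0112
grip_force: 80.8
```

Run:
```python
from h import *
p,a,o=now();print(p,a,o["ft_force"],o["torque"],o["gripper_width"])
```

```text
[0.52789074 0.09787923 0.10865954] 2.355757939254894 [-3.79611068  3.5250922  14.03766302] [0.71677504 0.58618616 0.05299331] 0.01122264263369871
```

Request:
carry_out(grip=[-1,-1,-1,-1,-1,-1,-1,-1], slide=[[0,0,-0.1],[0,0,-0.2],[0,0,-0.4],[0,0,-0.5],[0,0,-0.7],[0,0,-0.8],[0,0,-0.8],[0,0,-0.8]], twist=[0,0,0,0,0,0,0,0])

```text
t: 17.02
ee_pos: [0.5278, 0.0978, 0.1146]
tcp_rot: [0.381, 0.925, 0.002, 0.001]
ft_force: [1.6, 4.6, 1.9]
gripper_width: 0.0115
grip_force: 79.3
```

Run:
```python
from h import *
p,a,o=now();print(p,a,o["ft_force"],o["torque"],o["gripper_width"])
```

```text
[0.52779767 0.0978333  0.11458646] 2.3601453740661023 [1.59040598 4.59470951 1.89836677] [ 1.0729544  -0.49490101 -0.05285532] 0.011528470815168695
```

Knob is back up (z 0.1146). I release it and retreat upward and forward.

Request:
carry_out(grip=[-0.8,-0.6,-0.4,-0.3,-0.3,-0.3,-0.3,-0.3], slide=[[0,0,0],[0,0,0],[0,0,0],[0,0,-0.5],[0,0,-1.5],[0,0,-3.0],[0,0,-5.0],[0,0,-7.0]], twist=[0,0,0,0,0,0,0,0])

```text
t: 17.68
ee_pos: [0.5262, 0.0959, 0.1853]
tcp_rot: [0.382, 0.924, -0.0, -0.0]
ft_force: [0.9, 0.1, -0.1]
gripper_width: 0.0297
grip_force: 0.0
```

Request:
carry_out(grip=[-0.3,-0.3,-0.3,-0.3,-0.3,-0.3,-0.3,-0.3], slide=[[0,0,-1.5],[0,0,-3],[0,0,-4.5],[0,0,-6],[0,0,-7],[0,0,-7],[0,0,-7],[0,0,-7]], twist=[0,0,0,0,0,0,0,0])

```text
t: 18.35
ee_pos: [0.5262, 0.096, 0.2534]
tcp_rot: [0.382, 0.924, -0.0, -0.0]
ft_force: [-0.0, 1.2, -0.0]
gripper_width: 0.03
grip_force: 0.0
```

Run:
```python
from h import *
import cv2
stay();im=wrist()[0];s=cv2.resize(arm.grab_frame("scene")[150:290,200:340],(420,420),interpolation=cv2.INTER_CUBIC)
cv2.imwrite("pics/f.png",cv2.resize(np.hstack([im[:,70:450],s]),(800,420)))
```

```text
local [-0.0324 -0.0023  0.2584] r 0.2114 q 1.082 a 2.3587135069572023 ft [-0.   1.2 -0. ] w 0.030004844941653595 t 18.35
```

View pics/f.png

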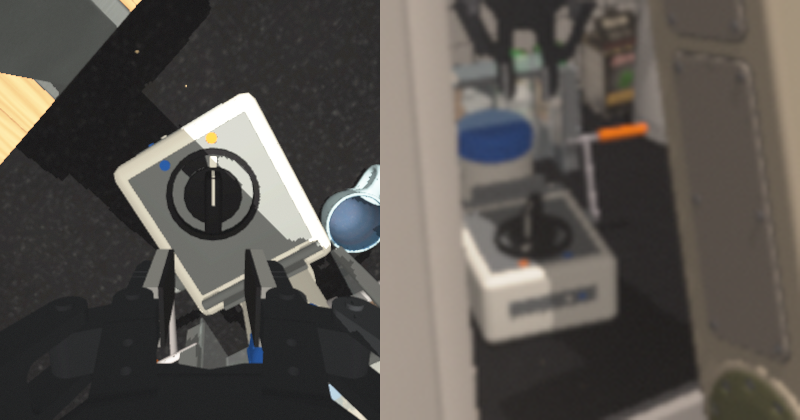

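The pointer at (212, 160) stands at the orange mark (211, 138). The cover and stay are upright, with the sleeve at (622, 131), and the gripper is clear.

```bash
python3 -c "
from plant import arm
print(arm.sign_off())"
```

```text
the job is handed in; nothing more can be done
None
```

The job is handed in at about 18 s: the cover is propped on the locked stay, the knob stands at the orange mark and has sprung back up, and the gripper is clear; the sign-off returned no verdict.

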